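# Pry open the cheese box

### The arm

A 6-joint arm with a two-finger parallel gripper is mounted at the origin on the work surface. World frame = base frame: x ahead of the robot, y to its left, z up, the work surface at z = 0. Lengths are in m, angles in degrees, forces in N, time in s.
With the tool pointing down it reaches from about 0.325 to 0.85 m from the base axis. Payload 4.4 kg.
Tool frame: the origin (TCP) lies between the finger pads; the fingertips stand 25 mm ahead of it and the grasp point (between the pads) lies 6 mm ahead of it; z points along the fingers, x is the direction in which the jaws open and shut, and the axes are right-handed (so a half turn about z gives the same grasp; the last joint's range is limited). The gripper opens to 94 mm and grips with 3 to 60 N. Pads are 16 mm wide; open, the fingers measure 119 mm over their backs; the gripper's body (75 mm by 177 mm) begins 78 mm behind the grasp point.
Start: joints at [-77.951, 11.837, 88.321, -0, 79.842, -8.623], TCP at [0.203, -0.538, 0.23] pointing down, gripper open.
Joint ranges: [-156.59, 156.59], [-49.26, 127.26], [12.9, 141.05], [-63.56, 243.56], [4.71, 150.69], [-161.64, 161.64]. Speed limits (degrees/s): [159.86, 159.86, 180, 180, 180, 180].

### API

Orientations are given as a 3x3 rotation matrix whose columns are the frame's x, y, z axes.
In Python, from station import r gives the robot as it stands. The module is installed in compiled form; this text tells all that it offers.
- The arm moves only by the tool arm_command, never from a script. Its argument "deltas" is one flat list of numbers, 5 for each row, row after row: the finger opening in cm, from 0 to 9.4, then the shift along the tool's x, y, z in cm, then the turn about the tool's z in degrees. A call has 1 to 12 rows; each row is the pose to reach, as a shift and turn from the pose commanded when the call began, along the tool's axes at that moment; what a row does not reach only later rows make up. A row lasts 1/10 s, in which the tool goes at most 50 mm and 8.59 degrees, less where a joint would pass 70% of its speed; a pose out of reach is approached as far as the arm can. A call with a gripper value outside its range is refused whole. The fingers move at their own pace and stop on an object; "grip_force" is the grip in N (left out, the last holds). Time passes only in rows, so rows that repeat a pose let the fingers close. It gives the time, the measured TCP pose, the force and the opening at its end, in the units of the state.
- r.read_state(): the state, without advancing time (a new reading comes with each control period).
- r.snapshot(name): name is "side" or "top" or "wrist"; returns the picture (420x560x3 uint8, blue, green, red); there is no depth.
- r.camera_model(name): a dict with "fx", "fy", "cx", "cy" (pixels), "eye" and "rotation" of the camera in the world. Camera axes: x right, y up, looking along -z (the intrinsics and any distortion apply to the point x, -y, -z); pixel columns grow to the right and rows downward; lengths in m; the calibration is good to about 2 mm. A picture is of the moment at which its call begins: read the wrist's pose just before it. camera_model takes no time and is no camera call; for the wrist camera it gives the pose at the moment of the call.
- r.sign_off(): hands the job in, once; it reports no verdict.
The state is a dict: "t": time; "qpos": joint angles; "joint_velocities": joint speeds; "effort": joint torques, N m; "eef_pos": TCP position; "tool_rot": TCP orientation; "force": force on the tool from outside, world axes, zero at the start; "moment": the same for the moment, N m; "finger_gap": finger opening in m.
Only numpy, scipy, OpenCV 4.12 (cv2) and the standard library are available. Lean on these libraries where they do the work, as an engineer would, in place of code of your own. Each camera call takes 0.05 s, during which the arm holds its last target. There are 200 camera calls.

### The job

Pick up the cheese spatula, slip its blade under the brass lip of the cheese box, lever the lid up and swing it open until it stands upright or leans back on its own; only the spatula may touch the box, never the gripper. Then lay the spatula flat back on the tasting board it came from, leaving the box open and the other goods where they are.

Things in the scene. Friction and masses are not known exactly. Their poses are not given: they have to be found in the camera images.
- box: fixed pale wooden box, 120 (x) by 150 (y) by 75 tall, walls 8 thick, two cheese wheels inside (tops at 40). Origin: centre of its underside; x points from its front to its hinge side, z up. Its front wall (-x) has a pry notch cut into its top edge, 56 wide, 10 high (65 to 75 above the table), centred under the lid's brass lip. (mm)
- lid_lip (a point): middle of the free front edge of the brass lip, at its underside, moving with the dark wooden lid: a plate 120 x 150 x 8 lying on the box (underside 75 above the table when shut), about 100 g; the lip is 50 wide, 4 thick, its underside flush with the lid's, and stands 14 out in front of the box: 134 from the hinge (mm)
- lid_hinge (a point): middle of the hinge line, at the top edge of the box's back wall, 60 behind the box's origin, 75 above the table; the line runs along the box's y axis (mm)
- lid (a joint): opening angle of the lid in rad: 0 shut, 1.57 upright, stop at 1.9 leaning back. The hinge is stiff: the lid stays where it is left (mm)
- spatula: loose cheese spatula, 205 long, 120 g: dark wooden handle 110 long, 24 wide, 24 tall; 12 long brass collar; flat blunt steel blade 83 free length, 26 wide, 3 thick, its mid-plane 12 above the handle's underside. Origin: centre of the handle's underside; x points along to the blade (tip at x = 150, handle from -55 to 55), z up as it lies (mm)
- spatula_mid (a point): centre of the spatula's handle, 12 above the body origin; x axis along the spatula to the blade (mm)
- spatula_tip (a point): middle of the blade's end edge, 150 ahead of the handle's centre (mm)
- board: fixed wooden tasting board 280 (x) by 180 (y) by 15 thick, left or right of the box, the spatula lies on it; origin: centre of its underside (mm)
- wedge: wedge of pale cheese with an orange-brown rind, 66 x 30 x 45 tall, loose on the board; leave it alone (mm)
- jam_red: dark red jam jar with white cap, 60 diameter, 85 tall, standing in the tray; leave it alone (mm)
- jam_amber: amber jam jar with brass cap, 60 diameter, 85 tall, standing in the tray; leave it alone (mm)
- stick_cup: white paper cup of tasting sticks, 72 diameter, 145 tall with sticks, behind the box; leave it alone (mm)
- cheese_block: yellow cheese block with a white paper band, 75 x 95 x 61 tall, behind the box; leave it alone (mm)
- tray: fixed low wooden tray 200 x 170 x 25 tall holding the two jars, on the other side of the box from the board; origin: centre of its underside (mm)

How it is judged:
By the outcome, as a careful person would: the job done as asked, in the order asked, and still so for the second after the job is handed in, with the robot touching nothing.
It also fails if it takes over 59 s, if anything falls off the work surface, if the arm or the gripper's body presses on something with over 40 N, if the wrist force passes 120 N, or if a joint passes its speed limit or range.

## Working session

There is one attempt and no reset: what is moved stays moved. The work goes in short steps, Python scripts to look and compute and a tool call to move; the robot and the scene stay as the last step left them, time stands still between calls to the robot, and variables do not carry over. Pictures are saved under pics/ and viewed, about 8 in all and at most 12, crops included, and the job is handed in when it is done.

Besides the shell and the picture viewer there is one more tool, called as name(argument=value, ...) on one line, values as JSON. arm_command: Moves the arm, as the interface text tells. Its arguments: {"type":"object","properties":{"deltas":{"type":"array"},"grip_force":{"type":"number"}},"required":["deltas"]}

```bash
mkdir -p pics; python3 - <<'E'
from station import r
import cv2,numpy as np
np.set_printoptions(precision=4,suppress=True)
for n in ("top","side"):
    cv2.imwrite(f"pics/{n}0.png",r.snapshot(n))
    c=r.camera_model(n);print(n,c)
s=r.read_state();print(s)
E
```

```text
top {'fx': 445.01393138725757, 'fy': 445.01393138725757, 'cx': 282.9753307767267, 'cy': 209.9738025052346, 'eye': array([0.3871, 0.0055, 1.1365]), 'rotation': array([[ 0.0245,  0.9789, -0.203 ],
       [-0.9997,  0.0239, -0.0053],
       [-0.0004,  0.2031,  0.9792]])}
side {'fx': 414.54440518207264, 'fy': 414.54440518207264, 'cx': 282.4748832170458, 'cy': 209.03758218715177, 'eye': array([ 0.3674, -0.5731,  0.8224]), 'rotation': array([[ 0.9406,  0.2562, -0.2229],
       [-0.3396,  0.714 , -0.6123],
       [ 0.0023,  0.6516,  0.7586]])}
{'t': 0.1, 'qpos': array([-77.9521,  11.8783,  88.3953,  -0.0016,  79.8411,  -8.6222]), 'joint_velocities': array([ 0.0658, -0.0905, -0.0398, -0.0242,  0.0445, -0.0509]), 'effort': array([ -0.    , -37.187 , -28.2292,   0.0701,   0.0311,  -0.0001]), 'eef_pos': array([ 0.2028, -0.5373,  0.2294]), 'tool_rot': array([[ 0.353 , -0.9356, -0.0004],
       [-0.9356, -0.353 ,  0.002 ],
       [-0.002 , -0.0003, -1.    ]]), 'force': array([ 0.6704,  0.8932, -0.0191]), 'moment': array([-0.0223,  0.0086, -0.0637]), 'finger_gap': 0.09382541977615998}
```

View pics/top0.png

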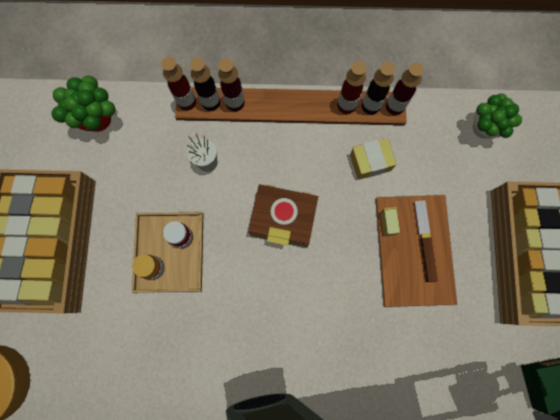

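View pics/side0.png

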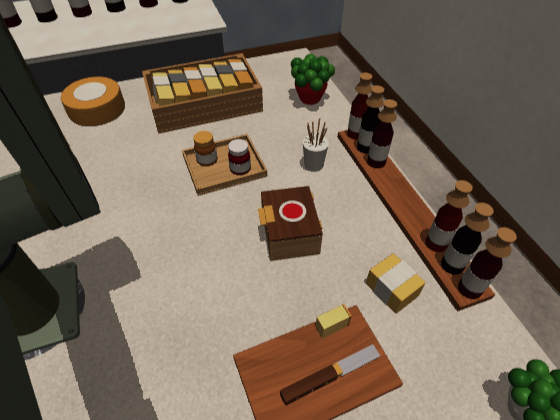

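The top view shows the box centred at about (283,215) with its lip at (278,237), facing the robot. The spatula is on the right-hand board: handle around (429,260), blade tip (421,201), pointing away from the robot. The side view agrees: lip (266,215), spatula from (285,395) to (378,352).

```bash
cat > h.py <<'E'
import numpy as np,cv2
np.set_printoptions(precision=4,suppress=True)
def ray(c,p):
    p=np.asarray(p,float); R=np.asarray(c["rotation"])
    d=R@np.array([(p[0]-c["cx"])/c["fx"],-(p[1]-c["cy"])/c["fy"],-1.0]); return np.asarray(c["eye"]),d
def onplane(c,p,z):
    e,d=ray(c,p); return e+d*(z-e[2])/d[2]
def tri(c1,p1,c2,p2):
    e1,d1=ray(c1,p1);e2,d2=ray(c2,p2)
    s=np.linalg.lstsq(np.c_[d1,-d2],e2-e1,rcond=None)[0]
    a=e1+s[0]*d1;b=e2+s[1]*d2
    return (a+b)/2,np.linalg.norm(a-b)
def blob(img,box,lo,hi,pick=None):
    """largest HSV blob within box x0,y0,x1,y1 -> contour in full-image pixels"""
    x0,y0,x1,y1=box
    m=cv2.inRange(cv2.cvtColor(img,cv2.COLOR_BGR2HSV)[y0:y1,x0:x1],lo,hi)
    cs=cv2.findContours(m,cv2.RETR_EXTERNAL,cv2.CHAIN_APPROX_NONE)[0]
    return max(cs,key=cv2.contourArea)+np.array([[x0,y0]])
E
python3 - <<'E'
from h import *
t=cv2.imread("pics/top0.png");s=cv2.imread("pics/side0.png")
a=cv2.resize(t[170:320,240:460],None,fx=3.5,fy=3.5,interpolation=cv2.INTER_CUBIC)
cv2.imwrite("pics/crop.png",a)
H=cv2.cvtColor(t,cv2.COLOR_BGR2HSV);S=cv2.cvtColor(s,cv2.COLOR_BGR2HSV)
for n,p in dict(lid=(265,200),lip=(278,237),blade=(422,215),collar=(426,236),handle=(429,262),board=(400,270),table=(330,270),wedge=(391,222)).items():print(n,H[p[1],p[0]])
for n,p in dict(lid=(275,200),lip=(266,215),blade=(360,360),collar=(338,370),handle=(310,385),board=(270,360)).items():print('s',n,S[p[1],p[0]])
E
```

```text
lid [ 12 166  86]
lip [ 27 145 151]
blade [ 60   3 161]
collar [ 26 148 162]
handle [ 11 167  78]
board [ 13 163 127]
table [ 23  26 165]
wedge [ 35  72 174]
s lid [  9 170  69]
s lip [ 17 181 182]
s blade [  4  12 153]
s collar [ 17 177 193]
s handle [ 10 183  74]
s board [ 11 184 118]
```

View pics/crop.png

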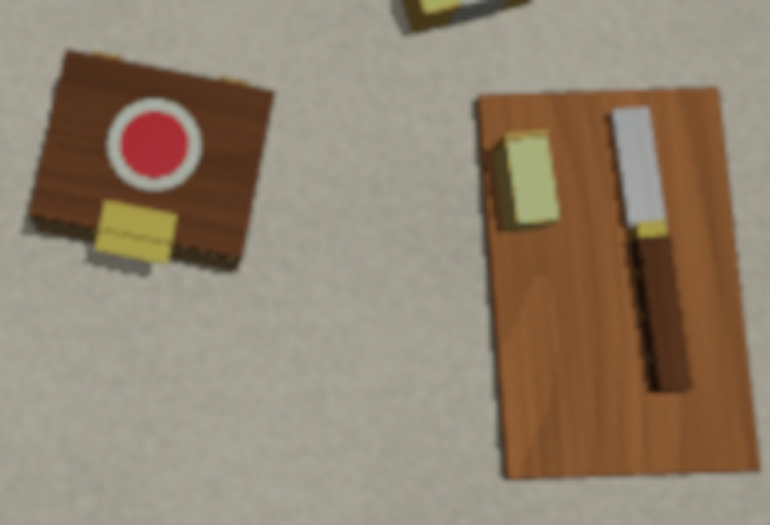

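The crop shows the lid with its lip at the front, at about (138,248) in crop pixels, and the spatula from about (632,108) to (670,390). It lies clear of the wedge.

```bash
python3 - <<'E'
from h import *
from station import r
t=cv2.imread("pics/top0.png");s=cv2.imread("pics/side0.png")
T=r.camera_model("top");S=r.camera_model("side")
br=((15,110,110),(33,255,255))
cen=lambda c:(lambda m:np.array([m["m10"]/m["m00"],m["m01"]/m["m00"]]))(cv2.moments(c))
def feats(img,tb):
    o={}
    for n,(b,lo,hi) in tb.items():
        c=blob(img,b,lo,hi);o[n]=cen(c);o[n+"_r"]=cv2.boxPoints(cv2.minAreaRect(c));print(n,cv2.contourArea(c),o[n])
    return o
g=((0,0,130),(180,45,255));dk=((0,100,25),(20,255,100))
a=feats(t,dict(blade=((410,195,440,236),(0,0,130),(180,60,255)),collar=((415,225,440,245),(20,110,120),(33,255,255)),handle=((415,236,445,290),dk[0],dk[1]),lip=((255,222,300,250),(20,110,110),(33,255,255)),ring=((265,195,305,228),(165,120,100),(180,255,255))))
b=feats(s,dict(blade=((330,340,390,380),g[0],g[1]),collar=((325,360,350,380),(13,110,130),(33,255,255)),handle=((275,360,340,410),dk[0],dk[1]),lip=((255,200,280,226),(13,110,120),(33,255,255)),ring=((270,195,315,230),(165,120,100),(180,255,255))))
for n in("blade","collar","handle","lip","ring"):print(n,*tri(T,a[n],S,b[n]))
for n,z in(("blade",.0285),("handle",.039)):print(n,[onplane(T,p,z)[:2] for p in a[n+"_r"]])
# lid corners (from crop view) at z=.083
for p in((67,52),(273,92),(240,258),(30,214)):print(onplane(T,(240+p[0]/3.5,170+p[1]/3.5),.083))
E
```

```text
blade 301.5 [422.1598 216.6683]
collar 22.0 [425.9091 235.2727]
handle 520.5 [427.487  259.1928]
lip 293.5 [278.3583 235.6065]
ring 219.5 [283.6074 210.8527]
blade 483.0 [358.3382 359.0459]
collar 51.5 [337.2168 367.9773]
handle 901.5 [308.2512 384.6502]
lip 221.5 [265.9263 214.4786]
ring 194.5 [292.0111 210.467 ]
blade [ 0.6079 -0.3408  0.0309] 0.0004922310480826808
collar [ 0.5596 -0.3454  0.0406] 0.0015938764263708526
handle [ 0.5007 -0.3511  0.0267] 0.0005201738357546499
lip [0.5427 0.0208 0.0832] 5.174926937271325e-05
ring [0.6031 0.0097 0.0858] 0.00048291337167278485
blade [array([ 0.6484, -0.3241]), array([ 0.6529, -0.3507]), array([ 0.5695, -0.359 ]), array([ 0.5651, -0.3328])]
handle [array([ 0.5561, -0.3245]), array([ 0.5618, -0.3567]), array([ 0.4479, -0.3688]), array([ 0.4425, -0.3373])]
[0.6669 0.0711 0.083 ]
[ 0.6416 -0.0731  0.083 ]
[ 0.525  -0.0516  0.083 ]
[0.5518 0.0924 0.083 ]
```

arm_command(deltas=[9.4,-0.3,-1.9,0,0.8,9.4,-0.9,-5.7,0,2.3,9.4,-1.5,-9.6,0,3.8,9.4,-2.1,-13.4,0,5.3,9.4,-2.7,-17.2,0,6.8,9.4,-3.3,-21.0,0,8.3,9.4,-3.9,-24.8,0,9.8,9.4,-4.4,-28.6,0,11.3,9.4,-5.0,-32.4,0,12.8,9.4,-5.5,-35.5,0,14.1,9.4,-5.9,-37.6,0,14.9,9.4,-5.9,-38.1,0,15.1])

```text
t: 1.3
eef_pos: [0.5401, -0.3463, 0.2296]
tool_rot: [[0.1, -0.995, -0.001], [-0.995, -0.1, 0.001], [-0.001, 0.001, -1.0]]
force: [-0.3, 0.1, 0.3]
finger_gap: 0.094
```

```bash
python3 - <<'E'
from h import *
from station import r
s=r.read_state();print(s["t"],s["eef_pos"],s["tool_rot"],s["force"])
c=r.camera_model("wrist");i=r.snapshot("wrist");cv2.imwrite("pics/w1.png",i);print(c)
np.save("w1.npy",c,allow_pickle=True)
E
```

```text
1.3 [ 0.5401 -0.3463  0.2296] [[ 0.1001 -0.995  -0.0007]
 [-0.995  -0.1001  0.0012]
 [-0.0013  0.0005 -1.    ]] [-0.2707  0.0584  0.2731]
{'fx': 354.4978040757111, 'fy': 354.4978040757111, 'cx': 280.57682701197143, 'cy': 205.68559278959742, 'eye': array([ 0.6102, -0.3399,  0.3837]), 'rotation': array([[ 0.0997,  0.9649,  0.2428],
       [-0.995 ,  0.0973,  0.0219],
       [-0.0025, -0.2438,  0.9698]])}
```

View pics/w1.png

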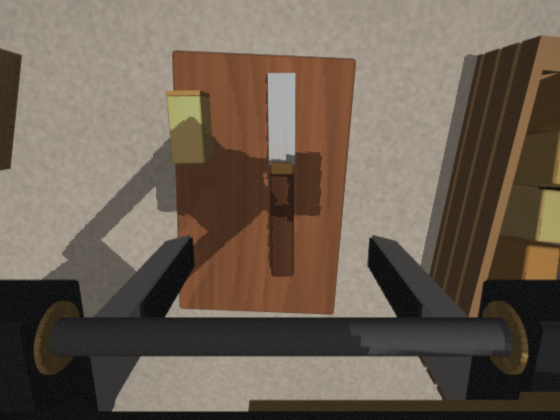

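The wrist view shows the blade tip edge at about (282,73), the collar at (283,168) and the handle end at (283,276), centred between the fingers.

```bash
python3 - <<'E'
from h import *
w=cv2.imread("pics/w1.png");c=np.load("w1.npy",allow_pickle=True).item()
k=blob(w,(255,60,310,175),(0,0,110),(180,60,255));q=cv2.boxPoints(cv2.minAreaRect(k));print(q)
P=np.array([onplane(c,p,.0285)[:2] for p in q]);print(P,P.mean(0))
print("tip",onplane(c,(282,73),.0285),"end",onplane(c,(283,269),.039),onplane(c,(283,276),.015))
# height from top+wrist with blade centroid
from station import r
m=cv2.moments(k);p=(m["m10"]/m["m00"],m["m01"]/m["m00"])
print(tri(c,p,r.camera_model("top"),(422.16,216.67)))
E
```

```text
[[267.  73.]
 [294.  73.]
 [294. 160.]
 [267. 160.]]
[[ 0.6486 -0.3223]
 [ 0.6511 -0.3477]
 [ 0.5695 -0.3566]
 [ 0.5668 -0.3297]] [ 0.609  -0.3391]
tip [ 0.65   -0.3364  0.0285] end [ 0.456  -0.3571  0.039 ] [ 0.4367 -0.3591  0.015 ]
(array([ 0.6098, -0.3403,  0.029 ]), np.float64(0.004094601861001339))
```

arm_command(deltas=[6,0.1,0,1,0,6,0.2,0,4,0,6,0.2,0,7.5,0,6,0.2,0,11,0,6,0.2,0,14,0,6,0.2,0,16,0,6,0.2,0,17.5,0,6,0.2,0,18.2,0,6,0.2,0,18.5,0,6,0.2,0,18.6,0,6,0.2,0,18.6,0])

```text
t: 2.45
eef_pos: [0.5395, -0.351, 0.0456]
tool_rot: [[0.097, -0.995, 0.002], [-0.995, -0.097, -0.001], [0.002, -0.002, -1.0]]
force: [0.1, -0.3, 0.5]
finger_gap: 0.0596
```

arm_command(deltas=[0,0,0,0,0,0,0,0,0,0,0,0,0,0,0,0,0,0,0,0,0,0,0,0,0,0,0,0,0,0,0,0,0,0,0,0,0,0,0,0], grip_force=55)

```text
t: 3.25
eef_pos: [0.5389, -0.35, 0.0446]
tool_rot: [[0.097, -0.995, 0.0], [-0.995, -0.097, 0.0], [-0.0, -0.0, -1.0]]
force: [-0.3, 0.8, 2.3]
finger_gap: 0.0237
```

arm_command(deltas=[0,0,0,-0.5,0,0,0,0,-2,0,0,0,0,-4.5,0,0,0,0,-7.5,0,0,0,0,-10.5,0,0,0,0,-13,0,0,0,0,-14.5,0,0,0,0,-15.2,0])

```text
t: 4.05
eef_pos: [0.5396, -0.3511, 0.1993]
tool_rot: [[0.097, -0.995, 0.003], [-0.995, -0.097, -0.003], [0.003, -0.003, -1.0]]
force: [-0.1, -0.6, -1.2]
finger_gap: 0.0235
```

arm_command(deltas=[0,-1.4,0.4,0,0.5,0,-5,1.5,0,1.9,0,-9.2,2.8,0,3.5,0,-13.4,4.1,0,5.1,0,-17.6,5.3,0,6.7,0,-21.8,6.6,0,8.3,0,-26,7.9,0,9.9,0,-30.2,9.1,0,11.5,0,-34.4,10.4,0,13.1,0,-38,11.5,0,14.5,0,-40.5,12.3,0,15.4,0,-41.4,12.5,0,15.8])

```text
t: 5.25
eef_pos: [0.3721, 0.0514, 0.1954]
tool_rot: [[-0.175, -0.985, -0.002], [-0.985, 0.175, 0.0], [-0.0, 0.002, -1.0]]
force: [0.8, -0.9, -1.9]
finger_gap: 0.0237
```

```bash
python3 - <<'E'
from h import *
from station import r
s=r.read_state();print(s["t"],s["eef_pos"],s["tool_rot"],s["force"],s["finger_gap"])
c=r.camera_model("wrist");i=r.snapshot("wrist");np.save("w2.npy",c,allow_pickle=True)
j=r.snapshot("side");cv2.imwrite("pics/s2.png",j);cv2.imwrite("pics/w2.png",i)
a=cv2.resize(j[100:300,130:350],None,fx=2.1,fy=2.1,interpolation=cv2.INTER_CUBIC)
cv2.imwrite("pics/ws2.png",np.hstack([i[:,140:470],a]))
E
```

```text
5.25 [0.3721 0.0514 0.1954] [[-0.175  -0.9846 -0.0024]
 [-0.9846  0.175   0.0004]
 [-0.      0.0024 -1.    ]] [ 0.7746 -0.8752 -1.9021] 0.02372955149497807
```

View pics/ws2.png

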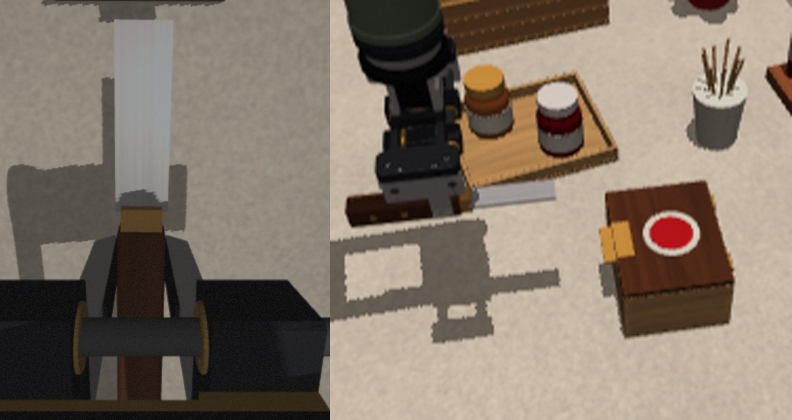

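The left half shows the blade gripped straight, with its tip edge at wrist pixel (284,20). The right half shows it level in the side view, tip at about (236.7,190.5), with the lip ahead of it.

```bash
python3 - <<'E'
from h import *
from station import r
w=cv2.imread("pics/w2.png");s=cv2.imread("pics/s2.png");cw=np.load("w2.npy",allow_pickle=True).item();S=r.camera_model("side")
tip,e=tri(cw,(284,20),S,(236.7,190.5));print("tip",tip,e)
# pitch: base of blade at collar: wrist (140+141,208), side (330+... 473,200)
b,e=tri(cw,(281.5,208),S,(130+(472-330)/2.1,100+200/2.1));print("collar",b,e)
# tip assuming level blade height, per view
for z in(.1778,):print(onplane(cw,(284,20),z),onplane(S,(236.7,190.5),z))
# edge profile of the blade in wrist
k=blob(w,(245,0,325,200),(0,0,120),(180,45,255));print(k.reshape(-1,2).min(0),k.reshape(-1,2).max(0))
t=r.snapshot("top");cv2.imwrite("pics/t2.png",t)
k=blob(t,(255,222,300,250),(20,110,110),(33,255,255));q=cv2.boxPoints(cv2.minAreaRect(k));print([onplane(r.camera_model("top"),p,.079)[:2] for p in q])
k=blob(s,(255,200,280,226),(13,110,120),(33,255,255));q=cv2.boxPoints(cv2.minAreaRect(k));print([onplane(S,p,.079)[:2] for p in q])
E
```

```text
tip [0.4825 0.03   0.1766] 0.0007803610883594911
collar [0.3996 0.0455 0.1771] 0.004207085779526238
[0.4818 0.0301 0.1778] [0.4827 0.029  0.1778]
[245   4] [324 199]
[array([0.5295, 0.0496]), array([0.5656, 0.0436]), array([ 0.5564, -0.008 ]), array([ 0.5205, -0.0017])]
[array([0.5307, 0.0533]), array([0.5668, 0.0503]), array([ 0.5569, -0.0038]), array([ 0.5221, -0.0006])]
```

arm_command(deltas=[0,-0.1,0,0.5,0,0,-0.2,0,2,0,0,-0.2,0,4,0,0,-0.2,0,6,0,0,-0.2,0,8,0,0,-0.2,0,9.5,0,0,-0.2,0,10.3,0,0,-0.2,0,10.7,0,0,-0.2,0,10.7,0,0,-0.2,0,10.7,0], grip_force=60)

```text
t: 6.4
eef_pos: [0.3753, 0.0513, 0.09]
tool_rot: [[-0.178, -0.984, 0.001], [-0.984, 0.178, -0.0], [-0.0, -0.001, -1.0]]
force: [-0.0, 0.8, -0.5]
finger_gap: 0.0233
```

```bash
python3 - <<'E'
from h import *
from station import r
s=r.read_state();print(s["t"],s["eef_pos"],s["tool_rot"],s["force"],s["finger_gap"])
c=r.camera_model("wrist");i=r.snapshot("wrist");np.save("w3.npy",c,allow_pickle=True)
j=r.snapshot("side");cv2.imwrite("pics/s3.png",j);cv2.imwrite("pics/w3.png",i)
a=cv2.resize(j[170:270,220:330],None,fx=4.2,fy=4.2,interpolation=cv2.INTER_CUBIC)
cv2.imwrite("pics/ws3.png",np.hstack([i[:,140:470],a]))
E
```

```text
6.4 [0.3753 0.0513 0.09  ] [[-0.1779 -0.984   0.0012]
 [-0.984   0.1779 -0.0002]
 [-0.0001 -0.0012 -1.    ]] [-0.      0.7904 -0.4525] 0.023305062994171514
```

View pics/ws3.png

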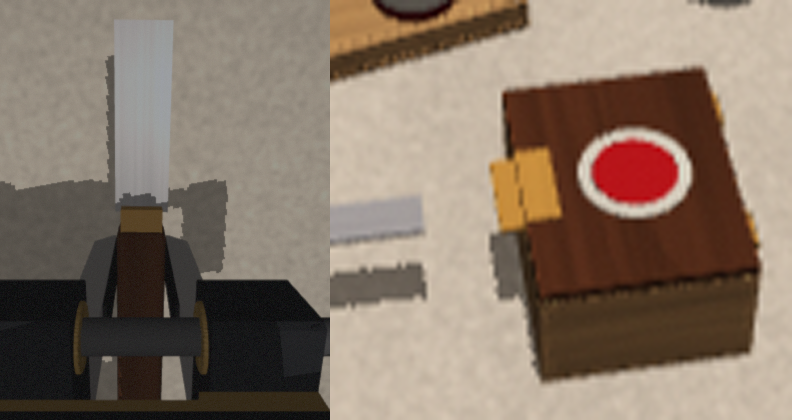

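The tip in the side view is at about (242.1,221.2), and the lip's front edge mid is at (259.8,216.7).

```bash
python3 - <<'E'
from h import *
from station import r
cw=np.load("w3.npy",allow_pickle=True).item();S=r.camera_model("side");T=r.camera_model("top")
print("tip",*tri(cw,(284,20),S,(242.1,221.2)))
t=cv2.imread("pics/t2.png");k=blob(t,(255,222,300,250),(20,110,110),(33,255,255));q=cv2.boxPoints(cv2.minAreaRect(k))
q=q[np.argsort(-q[:,1])][:2];print("top lip front",q);print("lip front upper",*tri(T,q.mean(0),S,(259.8,216.7)))
s=r.read_state();print(s["eef_pos"])
E
```

```text
tip [0.4862 0.0296 0.0711] 0.0015115490978086373
top lip front [[287.5384 245.3077]
 [266.1923 241.0385]]
lip front upper [0.5269 0.0238 0.0775] 0.00332405115298552
[0.3754 0.0515 0.0902]
```

arm_command(deltas=[0,0,0,0.1,0,0,-0.1,-0.4,0.15,0,0,-0.1,-1.2,0.15,0,0,-0.1,-2.0,0.15,0,0,-0.1,-2.8,0.15,0,0,-0.1,-3.5,0.15,0,0,-0.1,-4.2,0.15,0,0,-0.1,-4.7,0.15,0,0,-0.1,-5.0,0.15,0,0,-0.1,-5.0,0.15,0])

```text
t: 7.5
eef_pos: [0.4243, 0.0436, 0.0879]
tool_rot: [[-0.178, -0.984, 0.0], [-0.984, 0.178, -0.0], [-0.0, -0.0, -1.0]]
force: [0.3, 0.2, -1.0]
finger_gap: 0.0237
```

arm_command(deltas=[0,0,-0.3,0,0,0,0,-0.7,0,0,0,0,-1.1,0,0,0,0,-1.5,0,0,0,0,-1.8,0,0,0,0,-1.8,0,0])

```text
t: 8.1
eef_pos: [0.4422, 0.0404, 0.0881]
tool_rot: [[-0.178, -0.984, 0.0], [-0.984, 0.178, -0.0], [-0.0, -0.0, -1.0]]
force: [0.2, -0.5, -1.6]
finger_gap: 0.0235
```

```bash
python3 - <<'E'
from h import *
from station import r
j=r.snapshot("side");i=r.snapshot("wrist");s=r.read_state();print(s["t"],s["eef_pos"],s["force"],s["moment"])
a=cv2.resize(j[170:270,220:330],None,fx=4.2,fy=4.2,interpolation=cv2.INTER_CUBIC)
cv2.imwrite("pics/ws4.png",np.hstack([i[:,140:470],a]))
E
```

```text
8.2 [0.4416 0.0405 0.0879] [-0.3983 -0.3892 -1.0563] [ 0.0255 -0.013   0.038 ]
```

View pics/ws4.png

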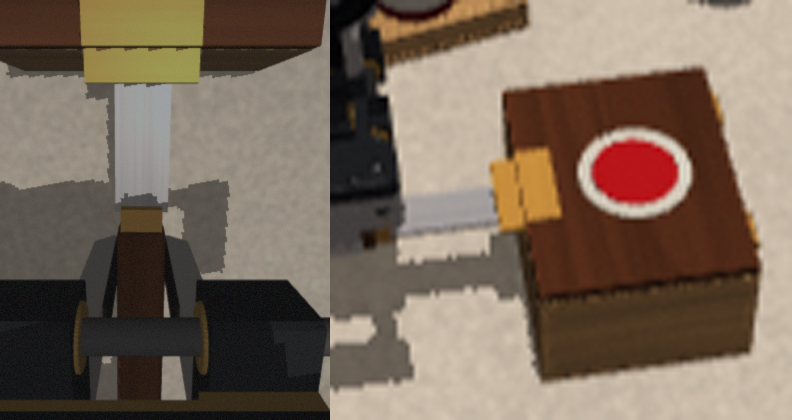

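The blade sits under the lip: the lip overlaps it at wrist row 82, it is centred, and force is negligible. Now I'll lift along the arc.

arm_command(deltas=[0,0,0,-0.3,0,0,0,0,-0.7,0,0,0,-0.05,-1.2,0,0,0,-0.1,-1.8,0,0,0,-0.2,-2.4,0,0,0,-0.35,-3.1,0,0,0,-0.65,-4.0,0,0,0,-1.0,-4.9,0,0,0,-1.4,-5.7,0,0,0,-1.7,-6.2,0,0,0,-1.9,-6.5,0,0,0,-1.9,-6.5,0])

```text
t: 9.4
eef_pos: [0.4614, 0.037, 0.1537]
tool_rot: [[-0.178, -0.984, 0.002], [-0.984, 0.178, -0.0], [-0.0, -0.002, -1.0]]
force: [0.6, -0.5, -1.3]
finger_gap: 0.0234
```

```bash
python3 - <<'E'
from h import *
from station import r
j=r.snapshot("side");i=r.snapshot("wrist");s=r.read_state();print(s["t"],s["eef_pos"],s["force"],s["moment"])
a=cv2.resize(j[130:270,190:330],None,fx=3,fy=3,interpolation=cv2.INTER_CUBIC)
cv2.imwrite("pics/ws5.png",np.hstack([i[:,140:470],a]))
E
```

```text
9.5 [0.4611 0.037  0.1532] [ 0.0427 -0.2276 -1.6567] [ 0.014  -0.0627  0.0154]
```

View pics/ws5.png

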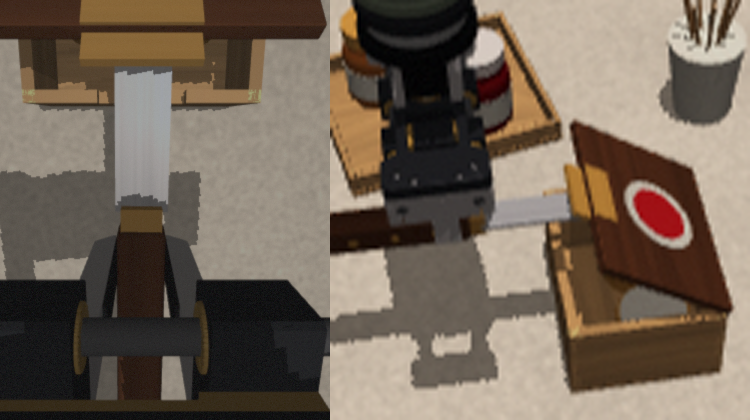

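The lid is about 35° open, with the blade tip on the lip's underside and the spatula still level in the grip. I'll continue along the arc.

arm_command(deltas=[0,0,-0.2,-0.3,0,0,0,-0.6,-0.75,0,0,0,-1.2,-1.45,0,0,0,-1.9,-2.1,0,0,0,-2.65,-2.65,0,0,0,-3.45,-3.15,0,0,0,-4.3,-3.6,0,0,0,-5.15,-3.9,0,0,0,-6.05,-4.15,0,0,0,-7,-4.3,0,0,0,-7.7,-4.4,0,0,0,-7.9,-4.4,0])

```text
t: 10.7
eef_pos: [0.5392, 0.0229, 0.1971]
tool_rot: [[-0.178, -0.984, 0.001], [-0.984, 0.178, 0.0], [-0.0, -0.001, -1.0]]
force: [-0.9, -1.0, -0.7]
finger_gap: 0.0235
```

arm_command(deltas=[0,0,-0.3,0,0,0,0,-0.9,0.05,0,0,0,-1.6,0.1,0,0,0,-2.2,0.2,0,0,0,-2.8,0.3,0,0,0,-3.2,0.4,0,0,0,-3.4,0.5,0,0,0,-3.4,0.5,0])

```text
t: 11.5
eef_pos: [0.5718, 0.017, 0.1916]
tool_rot: [[-0.178, -0.984, -0.0], [-0.984, 0.178, -0.0], [0.0, 0.0, -1.0]]
force: [0.6, 0.4, -1.1]
finger_gap: 0.0237
```

```bash
python3 - <<'E'
from h import *
from station import r
j=r.snapshot("side");i=r.snapshot("top");s=r.read_state();print(s["t"],s["eef_pos"],s["force"],s["moment"])
a=cv2.resize(j[100:270,190:350],None,fx=2.4,fy=2.4,interpolation=cv2.INTER_CUBIC)
b=cv2.resize(i[120:290,220:380],None,fx=2.4,fy=2.4,interpolation=cv2.INTER_CUBIC)
cv2.imwrite("pics/ws6.png",np.hstack([b,a]))
E
```

```text
11.6 [0.5715 0.0171 0.1918] [-0.4824  0.9723 -0.7595] [ 0.0713  0.0105 -0.0341]
```

View pics/ws6.png

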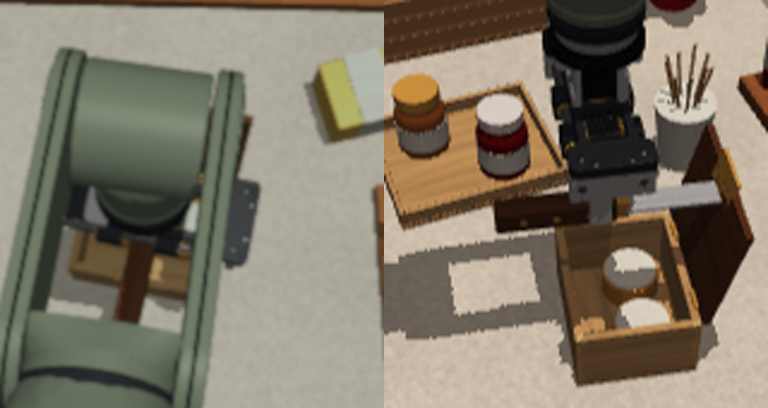

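The lid is open past vertical: the tip has gone about 27 mm beyond the hinge, so roughly 105°. Now I'll back the blade off and return to the board.

arm_command(deltas=[0,0,0.3,0,0,0,0,1,0,0,0,0,2.2,0,0,0,0,4,0,0,0,0,6,0,0,0,0,8,0,0,0,0,10,0,0,0,0,11.7,-0.4,0,0,0,12.6,-0.8,0,0,0,13,-1,0])

```text
t: 12.6
eef_pos: [0.4428, 0.0404, 0.2025]
tool_rot: [[-0.177, -0.984, 0.001], [-0.984, 0.177, -0.0], [-0.0, -0.001, -1.0]]
force: [0.2, -0.1, 0.1]
finger_gap: 0.0236
```

arm_command(deltas=[0,1.2,-0.4,0,-0.5,0,4.2,-1.8,0,-1.8,0,8,-3.5,0,-3.4,0,11.8,-5.2,0,-5.1,0,15.6,-6.9,0,-6.7,0,19.4,-8.6,0,-8.4,0,23.2,-10.3,0,-10,0,27,-12,0,-11.6,0,30.8,-13.7,0,-13.3,0,34,-15.1,0,-14.6,0,36,-16,0,-15.5,0,36.7,-16.3,0,-15.8])

```text
t: 13.8
eef_pos: [0.5391, -0.3527, 0.2016]
tool_rot: [[0.095, -0.995, 0.0], [-0.995, -0.095, -0.001], [0.001, -0.0, -1.0]]
force: [-0.6, 0.9, -1.3]
finger_gap: 0.0235
```

```bash
python3 - <<'E'
from h import *
from station import r
c=r.camera_model("wrist");i=r.snapshot("wrist");j=r.snapshot("side");s=r.read_state();print(s["t"],s["eef_pos"],s["tool_rot"],s["force"])
np.save("w7.npy",c,allow_pickle=True)
cv2.imwrite("pics/ws7.png",np.hstack([i[:,100:460],j[100:,150:560][:,:]if 0 else cv2.copyMakeBorder(j[:,130:560],0,0,0,0,0)]))
E
```

```text
13.9 [ 0.5389 -0.3507  0.2015] [[ 0.0957 -0.9954 -0.0002]
 [-0.9954 -0.0957  0.0005]
 [-0.0005  0.0002 -1.    ]] [ 0.294  -0.6693 -0.9275]
```

View pics/ws7.png

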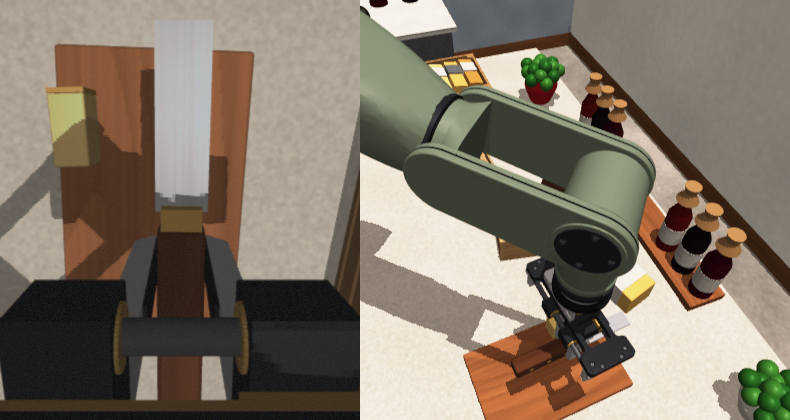

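The spatula hasn't moved in the grip (tip still at row 20), and the TCP is back above the original grasp pose. Lowering now.

arm_command(deltas=[0,0,0,0.7,0,0,0,0,3,0,0,0,0,6,0,0,0,0,9,0,0,0,0,11.5,0,0,0,0,13.5,0,0,0,0,14.7,0,0,0,0,15.2,0,0,0,0,15.5,0,0,0,0,15.6,0,0,0,0,15.6,0], grip_force=20)

```text
t: 15.0
eef_pos: [0.5395, -0.3505, 0.0471]
tool_rot: [[0.097, -0.995, 0.002], [-0.995, -0.097, -0.001], [0.001, -0.001, -1.0]]
force: [0.3, 0.6, -2.3]
finger_gap: 0.0236
```

arm_command(deltas=[0,0,0,0,0,0,0,0,0,0])

```text
t: 15.2
eef_pos: [0.5392, -0.3504, 0.0467]
tool_rot: [[0.097, -0.995, 0.001], [-0.995, -0.097, -0.001], [0.001, -0.001, -1.0]]
force: [-0.5, 0.6, -1.0]
finger_gap: 0.024
```

arm_command(deltas=[0,0,0,0.1,0,0,0,0,0.2,0,0,0,0,0.2,0,0,0,0,0.2,0])

```text
t: 15.6
eef_pos: [0.5391, -0.3502, 0.0446]
tool_rot: [[0.097, -0.995, 0.0], [-0.995, -0.097, -0.0], [0.0, -0.0, -1.0]]
force: [-1.3, 0.1, 3.2]
finger_gap: 0.0237
```

Contact (force z up from -1 to 3.2 N). Open to 6 cm, rise, and retreat toward the start.

arm_command(deltas=[3,0,0,0,0,5,0,0,0,0,6,0,0,0,0,6,0,0,0,0,6,0,0,0,0,6,0,0,-0.5,0,6,0,0,-2,0,6,0,0,-5,0,6,0,0,-9,0,6,0,0,-13,0,6,0,0,-16,0,6,0,0,-17,0])

```text
t: 16.8
eef_pos: [0.5411, -0.3517, 0.2206]
tool_rot: [[0.097, -0.995, 0.008], [-0.995, -0.097, -0.007], [0.007, -0.007, -1.0]]
force: [0.3, -0.1, -0.2]
finger_gap: 0.06
```

arm_command(deltas=[6,0,1,0,0,6,0.5,4,0,0,6,1,8,0,0,6,2,12,0,0,6,3.5,16,0,0,6,5,20,0,0,6,6.5,23,0,0,6,8,25,0,0,6,9,26,0,0,6,9,26,0,0])

```text
t: 17.8
eef_pos: [0.2872, -0.4648, 0.2122]
tool_rot: [[0.094, -0.996, -0.001], [-0.996, -0.094, 0.003], [-0.003, 0.001, -1.0]]
force: [0.4, -0.5, -0.0]
finger_gap: 0.06
```

```bash
python3 - <<'E'
from h import *
from station import r
i=r.snapshot("top");j=r.snapshot("side");s=r.read_state();print(s["t"],s["eef_pos"],s["force"],s["joint_velocities"])
cv2.imwrite("pics/t8.png",i);T=r.camera_model("top");S=r.camera_model("side")
t0=cv2.imread("pics/top0.png")
for im in (t0,i):
    k=blob(im,(410,195,440,236),(0,0,130),(180,60,255));m=cv2.moments(k);print("blade",m["m10"]/m["m00"],m["m01"]/m["m00"])
d=cv2.absdiff(t0,i).max(2);print("diff wedge/block/cup/jars",[int(d[y0:y1,x0:x1].max()) for x0,y0,x1,y1 in((382,205,402,238),(350,135,398,178),(186,132,220,172),(132,212,204,292))])
cv2.imwrite("pics/ws8.png",np.hstack([i[110:330,120:460][:, :],cv2.resize(j[80:,150:450],(300*220//340*2,440))[:220]]) if 0 else np.hstack([i[:,110:470],j[:,130:430]]))
E
```

```text
17.9 [ 0.2889 -0.4639  0.2128] [-0.4758 -0.0769  0.0966] [ 1.2964 -0.3441 -0.2046 -0.0148 -0.0219 -0.0578]
blade 422.15975677169706 216.66832504145938
blade 423.5198213288665 216.7359017308766
diff wedge/block/cup/jars [3, 4, 3, 4]
```

View pics/ws8.png

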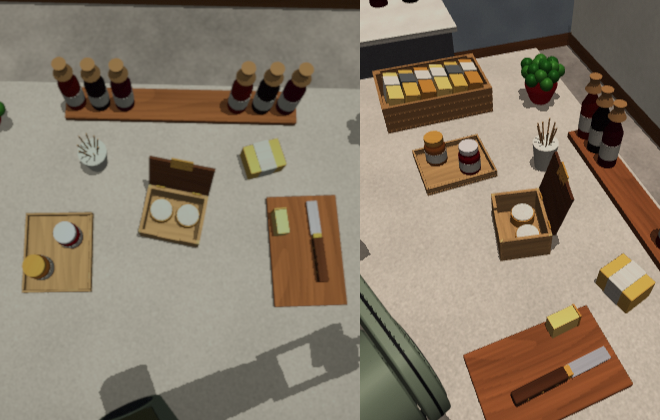

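The lid stands open leaning slightly back, the spatula lies flat on the board, and the other goods haven't moved (pixel differences of 4 or less). Handing in.

```bash
python3 -c "
from station import r
r.sign_off()"
```

```text
the job is handed in; nothing more can be done
```

The box is open and the spatula is back on its tasting board. I signed off at about 18 s; sign-off gives no verdict.

- **What I did:** I gripped the spatula by its handle, slid the blade about 26 mm under the brass lip, lifted the lid along its arc and pushed it past upright. I then backed the blade off and laid the spatula down where it came from. The gripper never came near the box in the views I checked.
- **Lid:** in the last top and side pictures it stands open on its own with the arm well away. I estimate about 105°, worked out from where the blade tip stopped, not measured on the lid itself.
- **Spatula:** it lies flat on the board, about 1 pixel (roughly 3 mm) from its first position in the top view. I felt it touch the board before letting go.
- **Other goods:** the wedge, cheese block, cup and jars haven't moved; those parts of the top picture differ by 4 grey levels at most.
- **Forces:** no reading at the end of a move went above about 3.5 N. I did not see readings during the moves.
- **Disagreements:** none of the checks failed. Measured heights differed from the given ones by 1–2 mm, which is within calibration, so I lowered the blade 1.5 mm before sliding it in.

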